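# Load a canister into the ramp fixture against stop and fence

### The job

Present the next canister to the cell: it lies on its side at the foot of the loading ramp, against the front lip. With the fingertips push it steadily up the ramp, without letting it get away and run back down, until it meets the stop and the sprung catch comes up behind it; then push gently on its lid end so that it slides along the stop until its other end lies against the side fence. Do not grip or lift it, and leave the canisters standing round the ramp where they are.

Things in the scene. Friction and masses are not known exactly. Their poses are not given: they have to be found in the camera images.
- ramp: Loading ramp, a metal fixture fixed to the bench, footprint 257 x 205 mm; origin on the bench under its middle, x up the ramp (away from the robot), y left, z up. A flat, slippery sheet deck 163 mm wide climbs at 9 degrees (0.157 rad) towards +x. Left edge: fence. Right edge: kerb 8 mm high above the deck. Low end: lip 9 mm high. High end: stop, a cross plate 57 mm high above the deck with two rubber buffers.
- stop_foot (a point): Point on the deck at the foot of the stop, midway between fence and kerb, 63.5 mm above the bench. Its frame is the sloping deck's: x up the deck, y to the fence, z square to the deck. In it the buffers' faces lie at x = 0 (y = +-45 mm, 33 mm above the deck), fence face y = +81.5 mm, kerb y = -81.5 mm, lip x = -229 mm, lower end of the deck x = -240 mm.
- fence_foot (a point): Point on the deck at the foot of the fence, beside the resting place at the stop (x = -38 mm, y = +81.5 mm in the deck frame of stop_foot; same axes). The fence is a plate 52 mm high above the deck that runs along the whole left side. On the right the kerb is cut away for the last 73 mm before the stop, so that the lid end of a canister at the stop can be reached from there.
- canister_mid (a point): Centre, half-way along its axis, of the canister to load: 66 mm in diameter, 133 mm long, 0.2 to 0.45 kg, lying across the ramp with its lid to the right. It starts against the lip, its axis at x = -205 mm, z = +33 mm in the frame of stop_foot, its bottom end 6 to 22 mm off the fence. It touches the stop at x = -33 mm and rests on the catch at x = -38 mm. It rolls freely: left alone on the slope it runs back.
- canister: The same canister; origin at the centre of its bottom end (the end towards the fence), z along its axis towards the lid; it turns about z as it rolls.
- catch (a joint): Sprung one-way catch: two dogs 16 mm wide, 80 mm apart, on one axle, that stand 13 mm up through slots in the deck about 63 mm down from the stop. Radians: 0 = up (rest), about 0.6 = pressed level with the deck. A canister rolling up presses them down (about 1 N); they spring up behind it within 3 mm of the stop. Fingers 18 mm or more above the deck stay clear of them.
- stand_a: Bystander: a like canister, 67 mm in diameter and 133 mm high, standing upright left of the ramp, nearer; origin at the centre of its underside.
- stand_b: Bystander: a like canister, 67 mm in diameter and 133 mm high, standing upright left of the ramp, farther back; origin at the centre of its underside.
- stand_c: Bystander: a like canister, 67 mm in diameter and 133 mm high, standing upright right of the ramp, in front; origin at the centre of its underside.
Not all that is in view belongs to the job. Leave any turquoise or yellow look-alike of the canister alone.

How it is judged (in metres and radians):
On the way, in this order (a step that is already met when the one before it is completed fails the run):
1. the canister is pushed past the middle of the ramp (x of canister_mid in the frame of stop_foot between -0.13 and -0.05 m), for 0.02 s.
2. the canister lies between the stop and the risen catch (x of canister_mid in the frame of stop_foot between -0.0415 and -0.031 m and z of canister_mid in the frame of stop_foot between 0.029 and 0.038 m and value of joint catch below 0.08 rad and angle between the z axis of canister and the y axis of stop_foot, either way round below 0.05 rad), for 0.2 s.
At the end, for the whole second after the job is handed in: The canister lies on the deck at rest between stop and catch: its axis 31 to 41.5 mm from the stop and square to the ramp within 0.05 rad, the catch up behind it (below 0.08 rad), and its bottom end within 3.5 mm of the fence (all of step 2 and y of canister_mid in the frame of stop_foot above 0.0115 m and linear speed of canister below 0.01 m/s); the robot touches nothing.
It fails at once if the canister is taken between the fingers (the middle of the grip comes within 35 mm of its centre) (distance between the grasp point and canister_mid below 0.035 m).
It fails at once if the canister is lifted off the deck by more than 12 mm (z of canister_mid in the frame of stop_foot above 0.045 m).
It fails at once if the canister gets away: it moves faster than 0.33 m/s (linear speed of canister above 0.33 m/s).
It fails at once if the canister is squeezed or rammed with more than 40 N (contact force between the fingers and canister above 40 N).
It fails at once if a standing canister is moved by more than 15 mm (distance of any of stand_a, stand_b, stand_c from where it was at the start of the episode above 0.015 m).
It also fails if it takes over 58 s, if anything falls off the work surface, if the arm or the gripper's body presses on something with over 40 N, if the wrist force passes 120 N, or if a joint passes its speed limit or range.

### The arm

A 6-joint arm with a two-finger parallel gripper is mounted at the origin on a cart in front of the work surface, level with it; the furniture and walls round the work are solid. World frame = base frame: x ahead of the robot, y to its left, z up, the work surface at z = 0. Lengths are in mm, angles in rad, forces in N, time in s.
With the tool pointing down it reaches from about 425 to 925 mm from the base axis. Payload 12.5 kg.
Tool frame: the origin (TCP) lies at the very end of the fingers, on their centre line; the grasp point (between the pads) lies 19 mm behind it; z points along the fingers, y is the line along which they close (so a half turn about z gives the same grasp; the last joint's range is limited). The gripper opens to 85 mm and grips with 20 to 120 N. Pads are 22 mm wide; open, the fingers measure 114 mm over their backs; the gripper's body (76 mm by 85 mm) begins 54 mm behind the grasp point. The pads swing forward as they close: fully open they stand 13 mm farther back than shut.
Start: joints at [-1.407, 0.491, 1.559, -0, 1.092, -0.106], TCP at [166.61, -602.404, 196.427] pointing down, gripper open.
Joint ranges: [-3.1, 3.1], [-0.84, 2.19], [0.05, 2.79], [-1.13, 4.28], [0.06, 2.93], [-2.69, 2.69]. Speed limits (rad/s): [2.22, 2.22, 2.79, 3.14, 3.14, 3.14].

### API

Orientations are given as a 3x3 rotation matrix whose columns are the frame's x, y, z axes.
In Python, from bench import * gives the robot as it stands.
- The arm moves only by the shell command python3 -m creep 'ROWS' [OPENING] [FORCE]. ROWS is JSON, one flat list of numbers, 6 for each row, row after row: the shift along the tool's x, y, z in mm, then the turn, a rotation vector about the tool's x, y, z in degrees. A call has 1 to 12 rows; each row is the pose to reach, as a shift and turn from the pose commanded when the call began, along the tool's axes at that moment; what a row does not reach only later rows make up. A row lasts 1/8 s, in which the tool goes at most 62.5 mm and 10.7 degrees, less where a joint would pass 70% of its speed; a pose out of reach is approached as far as the arm can. A call with a gripper value outside its range is refused whole. OPENING is the finger opening in mm, from 0 to 85.4, set as the call begins (- or left out, the last holds). The fingers move at their own pace and stop on an object; FORCE is the grip in N (left out, the last holds). Time passes only in rows, so rows that repeat a pose let the fingers close. It gives the time, the measured TCP pose, the force, the opening and the grip force at its end, in the units of the state.
- observe(): the state, without advancing time (a new reading comes with each control period).
- capture(name): name is "scene" or "top" or "wrist"; returns a dict with "img" (384x512x3 uint8, red, green, blue), "range_z" (384x512 float32, mm along the optical axis (not along the pixel's ray), 0 where there is no reading), "vertical_fov" (degrees; the focal length in pixels is half the picture's height over the tangent of half this angle, whatever the lens; pixels are square), "cx", "cy" (the principal point, pixels), "xyz" and "attitude" of the camera in the world; the wrist camera has in their place "hand_eye" (4x4, takes a point from camera to tool coordinates, whose origin is the TCP and whose axes are the flange's). Camera axes: x right, y down, z forward; pixel columns grow to the right and rows downward; lengths in mm; the calibration is good to about 2 mm. A picture is of the moment at which its call begins: read the wrist's pose just before it.
- job_done(): hands the job in; it is judged then, once.
Trained networks look in a picture, given as the dict that the camera call returned (one of the last four; its "shot" number tells which), for a name from the list of things; names that differ only in an ending like _2 or _b are one class to them, and where a whole thing is asked for, a point or a joint stands for the part that bears it (a point fixed in the world has none). Each returns a list of dicts, best first, with "p" (0 to 1); they miss things now and then, are a little off and sometimes report something else, mostly with a low value. They report only what shows in the picture. A call takes as long as a camera call. They do not tell look-alikes from the thing itself.
- find_in(target, picture): "pixel" ([column, row] in pixels, amid what is visible of it).
- spot_point(target, picture): "pixel" ([column, row] in pixels: a listed point, or the origin of a listed thing).
The state is a dict: "clock": time; "q": joint angles; "qd": joint speeds; "effort": joint torques, N m; "tcp_pos": TCP position; "ee_rot": TCP orientation; "contact_force": force on the tool from outside, world axes, zero at the start; "ft_torque": the same for the moment, N m; "finger_gap": finger opening in mm; "finger_force": force on a finger pad.
Only numpy, scipy, OpenCV 4.12 (cv2) and the standard library are available. Lean on these libraries where they do the work, as an engineer would, in place of code of your own. Each camera call takes 0.05 s, during which the arm holds its last target. There are 200 camera calls.

## Working session

There is one attempt and no reset: what is moved stays moved. The work goes in short steps, Python scripts to look and compute and a shell command to move; the robot and the scene stay as the last step left them, time stands still between calls to the robot, and variables do not carry over. Pictures are saved under pics/ and viewed, at most 12 in all, crops included, and the job is handed in when it is done.

```bash
mkdir -p pics
cat > h.py <<'E'
from bench import *
import numpy as np, cv2
def W(c,u,v,r=None,st=None):
    f=192/np.tan(np.radians(c["vertical_fov"])/2)
    if r is None:
        p=c["range_z"][int(v)-2:int(v)+3,int(u)-2:int(u)+3]; r=np.median(p[p>0])
    P=np.array([(u-c["cx"])/f*r,(v-c["cy"])/f*r,r])
    if "hand_eye" in c:
        P=(np.array(c["hand_eye"])@np.append(P,1))[:3]
        return np.array(st["tcp_pos"])+np.array(st["ee_rot"])@P
    return np.array(c["xyz"])+np.array(c["attitude"])@P
def cloud(c):
    f=192/np.tan(np.radians(c["vertical_fov"])/2); r=c["range_z"]; v,u=np.mgrid[:384,:512]
    P=np.stack([(u-c["cx"])/f*r,(v-c["cy"])/f*r,r],-1)
    Q=P@np.array(c["attitude"]).T+np.array(c["xyz"]); Q[r<=0]=np.nan; return Q
E
python3 - <<'E'
from h import *
s=observe(); print(s["clock"],s["tcp_pos"],np.round(s["ee_rot"],3).tolist(),s["finger_gap"])
ims=[]
for n in("scene","top"):
    c=capture(n); ims.append(c["img"]); print(n,c["xyz"],c["vertical_fov"]); np.savez(n+".npz",**{k:c[k] for k in("img","range_z","cx","cy","vertical_fov","xyz","attitude")})
    for t in("ramp","stop_foot","fence_foot","canister_mid","canister","stand_a"):
        for d in spot_point(t,c)[:4]:
            if d["p"]>.2: print(t,np.round(d["pixel"]),round(d["p"],2),np.round(W(c,*d["pixel"])))
cv2.imwrite("pics/a.png",cv2.resize(np.hstack(ims),(800,300))[...,::-1])
cv2.imwrite("pics/top.png",cv2.resize(ims[1],(800,600))[...,::-1])
E
```

```text
0.0 [ 166.5489596  -602.14129403  195.82477357] [[0.964, 0.266, -0.0], [0.266, -0.964, 0.001], [0.0, -0.001, -1.0]] 85.37712409571095
scene [ 75.903367   528.14060876 891.27586268] 51.044094976626624
ramp [255. 220.] 0.78 [531.  58.  38.]
stop_foot [223. 183.] 0.69 [671.  37.  67.]
fence_foot [209. 209.] 0.61 [636. 124.  61.]
canister_mid [350. 202.] 0.83 [ 371. -148.   55.]
canister_mid [281. 225.] 0.7 [446.  54.  89.]
canister_mid [307. 158.] 0.67 [ 568. -213.   51.]
canister [327. 196.] 0.9 [ 434. -129.   52.]
canister [286. 148.] 0.68 [ 641. -204.   51.]
stand_a [182. 261.] 0.9 [585. 268.  27.]
stand_a [356. 157.] 0.85 [ 469. -332.   33.]
top [ 441.86686289  -27.6443846  1237.73021142] 52.155147419415826
ramp [239. 205.] 0.93 [541.  25.  44.]
stop_foot [237. 163.] 0.85 [668.  29.  64.]
fence_foot [210. 172.] 0.7 [643. 112.  61.]
canister_mid [326. 190.] 0.82 [ 584. -238.   64.]
canister_mid [233. 232.] 0.68 [459.  39.  94.]
canister_mid [301. 256.] 0.6 [ 387. -160.   63.]
canister [212. 229.] 0.87 [469. 100.  89.]
canister [319. 166.] 0.77 [ 668. -230.    1.]
canister [294. 234.] 0.72 [ 454. -146.    2.]
stand_a [139. 156.] 0.98 [689. 323.  76.]
stand_a [164. 182.] 0.72 [602. 234. 132.]
stand_a [358. 222.] 0.57 [ 486. -332.   67.]
```

View pics/top.png

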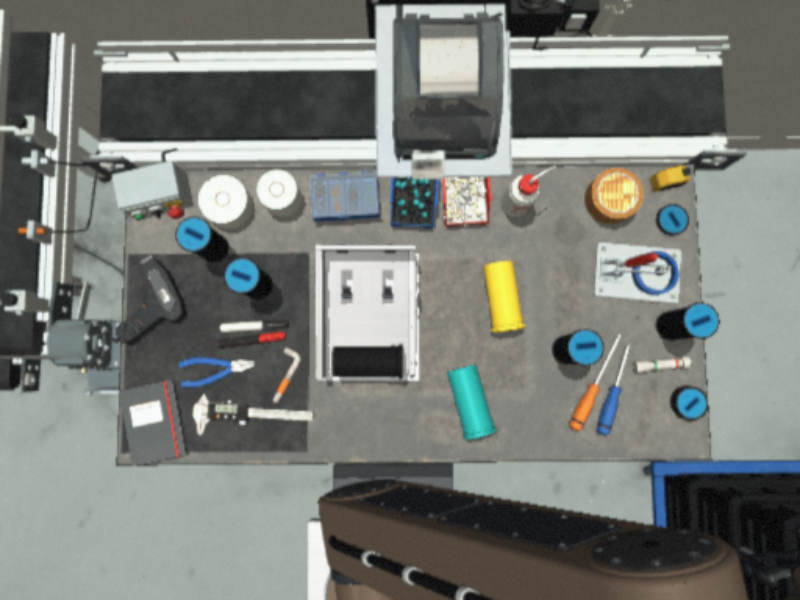

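View pics/a.png

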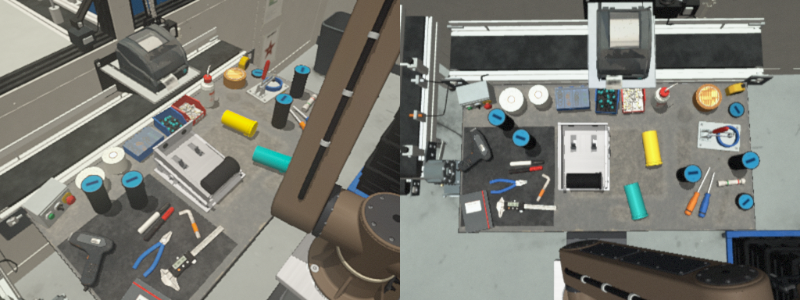

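The top view shows the black canister in the ramp at about (230,231) in camera pixels. The stop is at the far end, at about (237,160). The turquoise and yellow look-alikes lie to the right, off the ramp. Next I'll fit the deck and its yaw.

Run:
```python
from h import *
c=dict(np.load("top.npz")); Q=cloud(c)
D=Q[185:215,212:258].reshape(-1,3); D=D[~np.isnan(D[:,0])]
for _ in range(5):
    A=np.c_[D[:,:2],np.ones(len(D))]; k=np.linalg.lstsq(A,D[:,2],rcond=None)[0]; r=D[:,2]-A@k; D=D[abs(r)<max(2,2*r.std())]
print("plane",k,"yaw",np.degrees(np.arctan2(k[1],k[0])),"slope",np.degrees(np.arctan(np.hypot(k[0],k[1]))),len(D))
H=Q[...,2]-(Q[...,:2]@k[:2]+k[2])
def line(m,ax):
    # per-row / per-col centre of the raised strip
    out=[]
    R=range(172,222) if ax==0 else range(215,256)
    for i in R:
        q=(Q[i,195:275] if ax==0 else Q[150:185,i]); h=(H[i,195:275] if ax==0 else H[150:185,i])
        s=q[m(h,q)]
        if len(s): out.append(np.r_[np.median(s[:,:2],0),len(s),s[:,0].min(),s[:,1].min(),s[:,1].max()])
    return np.array(out)
f=line(lambda h,q:(h>40)&(h<60)&(q[:,1]>60),0); s=line(lambda h,q:(h>45)&(h<65),1)
for n,a,i in(("fence",f,0),("stop",s,1)):
    p=np.polyfit(a[:,i],a[:,1-i],1); print(n,len(a),"dir",np.degrees(np.arctan(p[0])),np.round(a.mean(0),1))
# canister points
m=(H>25)&(H<75); m[:218]=0; m[245:]=0; m[:,:208]=0; m[:,258:]=0
C=Q[m]; print("can",len(C),np.percentile(C,[2,50,98],axis=0).round())
```

```text
plane [ 1.65293754e-01 -1.81293443e-03 -4.60176891e+01] yaw -0.6283923251631406 slope 9.386323591616119 1139
fence 50 dir 0.38685836053779443 [563.  123.7   4.8 562.7 118.2 129.5]
stop 41 dir 0.5364541353948602 [673.   31.8   2.1 671.4  31.7  31.9]
can 917 [[436. -30.  73.]
 [463.  35.  90.]
 [492.  99.  98.]]
```

```bash
python3 -m creep '[0,0,-40,0,0,0, 20,-40,-80,0,0,0, 60,-90,-100,0,0,-5, 110,-140,-100,0,0,-10, 150,-195,-100,0,0,-15, 190,-250,-100,0,0,-15, 230,-300,-100,0,0,-15, 270,-355,-100,0,0,-15, 320,-400,-100,0,0,-15, 360,-430,-100,0,0,-15, 390,-460,-100,0,0,-15]' 60
```

```text
clock: 2.08
tcp_pos: [419.7, -54.8, 296.8]
ee_rot: [[0.862, 0.507, 0.001], [0.507, -0.862, -0.001], [0.001, 0.001, -1.0]]
contact_force: [0.6, -1.3, 0.3]
finger_gap: 60.0
finger_force: 0.0
```

```bash
python3 -m creep '[40,-8,-10,0,0,9, 80,-16,-20,0,0,19, 110,-22,-30,0,0,28, 132,-27,-33,0,0,30.5, 132,-27,-33,0,0,30.5, 132,-27,-33,0,0,30.5]'
python3 - <<'E'
from h import *
s=observe(); c=capture("wrist"); print(s["tcp_pos"])
cv2.imwrite("pics/w.png",c["img"][...,::-1])
for t in("stop_foot","fence_foot","canister_mid","canister"):
    for d in spot_point(t,c)[:2]: print(t,np.round(d["pixel"]),round(d["p"],2),np.round(W(c,*d["pixel"],st=s),1))
E
```

```text
clock: 2.82
tcp_pos: [518.4, 33.1, 329.2]
ee_rot: [[1.0, 0.0, -0.001], [0.0, -1.0, -0.0], [-0.001, 0.0, -1.0]]
contact_force: [-0.8, -0.7, 0.5]
finger_gap: 59.8
finger_force: 0.0
[518.41393814  33.10486516 329.1818129 ]
stop_foot [251.  46.] 0.94 [668.7  39.3  63. ]
fence_foot [197.  76.] 0.61 [630.6 116.2  57.3]
canister_mid [426. 108.] 0.91 [ 587.8 -214.8   58.3]
canister_mid [254. 192.] 0.7 [471.1  34.4  91.5]
canister [426.  60.] 0.81 [ 660.7 -235.1   -0. ]
canister [361. 196.] 0.65 [ 445.6 -145.5   29.7]
```

View pics/w.png

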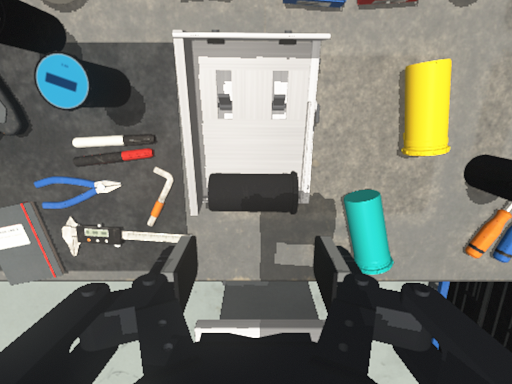

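The wrist picture shows the canister across the ramp from (208,192) to (298,192). The stop edge is level at row 35, so the ramp yaw is about 0, and the fence is on the left at column 185. The way down behind the canister is free.

```bash
python3 -m creep '[-30,0,30,0,0,0, -70,-1,70,0,0,0, -112,-2,120,0,0,0, -112,-2,170,0,0,0, -112,-2,210,0,0,0, -112,-2,240,0,0,0, -112,-2,260,0,0,0, -112,-2,260,0,0,0]'
```

```text
clock: 4.08
tcp_pos: [406.4, 35.3, 68.6]
ee_rot: [[1.0, -0.001, -0.002], [-0.001, -1.0, 0.0], [-0.002, -0.0, -1.0]]
contact_force: [0.7, 0.3, 0.7]
finger_gap: 60.2
finger_force: 0.0
```

```bash
python3 -m creep '[0,0,8,0,0,0, 0,0,16,0,0,0, 0,0,20,0,0,0, 2,0,20,0,0,0, 4,0,20,0,0,0, 6,0,20,0,0,0, 8,0,20,0,0,0, 10,0,20,0,0,0]'
python3 - <<'E'
from h import *
s=observe(); c=capture("wrist"); print(s["tcp_pos"])
cv2.imwrite("pics/w2.png",c["img"][...,::-1])
E
```

```text
clock: 5.08
tcp_pos: [417.1, 35.5, 49.4]
ee_rot: [[1.0, -0.001, 0.0], [-0.001, -1.0, -0.0], [0.0, 0.0, -1.0]]
contact_force: [-0.3, -0.5, -0.0]
finger_gap: 60.2
finger_force: 0.0
[417.14661349  35.45296476  49.42948941]
```

View pics/w2.png

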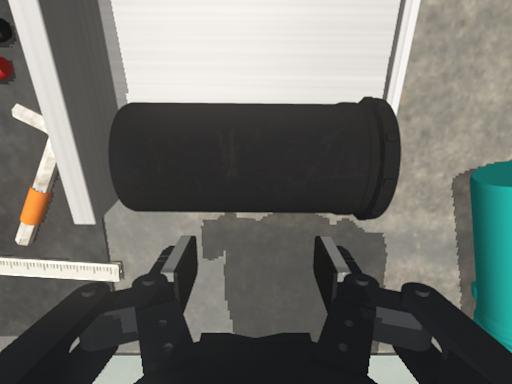

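The fingers are centred behind the canister with a small gap still to close. I'll push up the slope.

```bash
python3 -m creep '[2,0,0,0,0,0, 4,0,0,0,0,0, 6,0,0,0,0,0, 8,0,-1,0,0,0, 10,0,-1,0,0,0, 12,0,-1,0,0,0, 14,0,-2,0,0,0, 16,0,-2,0,0,0, 18,0,-2,0,0,0, 20,0,-3,0,0,0]'
```

```text
clock: 6.38
tcp_pos: [437.0, 35.5, 52.4]
ee_rot: [[1.0, -0.001, -0.0], [-0.001, -1.0, -0.0], [-0.0, 0.0, -1.0]]
contact_force: [-0.6, 0.6, 0.9]
finger_gap: 60.2
finger_force: 0.1
```

```bash
python3 -m creep '[3,0,-0.5,0,0,0, 6,0,-1,0,0,0, 9,0,-1.5,0,0,0, 12,0,-2,0,0,0, 15,0,-2.5,0,0,0, 18,0,-3,0,0,0, 21,0,-3.5,0,0,0, 24,0,-4,0,0,0, 27,0,-4.5,0,0,0, 30,0,-5,0,0,0, 33,0,-5.5,0,0,0]'
python3 - <<'E'
from h import *
s=observe(); c=capture("wrist"); print(s["tcp_pos"])
cv2.imwrite("pics/w3.png",c["img"][...,::-1])
E
```

```text
clock: 7.75
tcp_pos: [471.2, 35.2, 59.3]
ee_rot: [[1.0, -0.001, 0.003], [-0.001, -1.0, -0.0], [0.003, 0.0, -1.0]]
contact_force: [-1.8, -1.1, 18.5]
finger_gap: 60.0
finger_force: 9.6
[471.20680673  35.24726547  59.29202762]
```

View pics/w3.png

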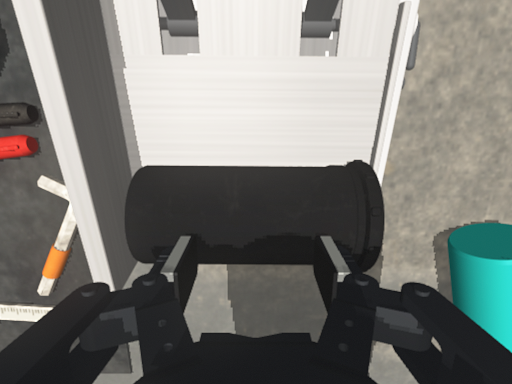

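Run:
```python
from h import *
s=observe(); c=capture("wrist"); print(s["tcp_pos"],s["contact_force"],s["ft_torque"],s["finger_force"])
for v in range(150,275,8): print(v,[np.round(W(c,u,v,st=s),0).tolist() for u in (215,310)])
for u,v in((180,245),(175,265),(335,245),(345,265)): print(u,v,np.round(W(c,u,v,st=s)))
```

```text
[471.68630559  35.20600723  59.34399773] [-0.9821305  -0.73004829 19.70043043] [-0.23301333  0.22077877 -0.01613116] 9.98889908194542
150 [[516.0, 63.0, 38.0], [516.0, -1.0, 39.0]]
158 [[511.0, 63.0, 38.0], [511.0, -1.0, 38.0]]
166 [[505.0, 63.0, 38.0], [505.0, -2.0, 37.0]]
174 [[508.0, 58.0, 76.0], [508.0, 5.0, 76.0]]
182 [[505.0, 57.0, 82.0], [505.0, 6.0, 82.0]]
190 [[502.0, 57.0, 87.0], [502.0, 7.0, 86.0]]
198 [[498.0, 57.0, 89.0], [498.0, 7.0, 90.0]]
206 [[495.0, 56.0, 92.0], [495.0, 8.0, 92.0]]
214 [[491.0, 56.0, 94.0], [491.0, 8.0, 94.0]]
222 [[487.0, 56.0, 95.0], [487.0, 8.0, 95.0]]
230 [[483.0, 56.0, 96.0], [483.0, 8.0, 96.0]]
238 [[479.0, 57.0, 96.0], [479.0, 7.0, 96.0]]
246 [[474.0, 57.0, 95.0], [474.0, 7.0, 95.0]]
254 [[468.0, 57.0, 93.0], [468.0, 6.0, 93.0]]
262 [[461.0, 58.0, 88.0], [461.0, 5.0, 89.0]]
270 [[402.0, 72.0, -1.0], [403.0, -14.0, -1.0]]
180 245 [483.  70. 113.]
175 265 [483.  68. 130.]
335 245 [482.  -1. 111.]
345 265 [483.  -0. 131.]
```

Run:
```python
from h import *
s=observe(); c=capture("wrist")
for v in range(225,300,6): print(v,[(u,np.round(W(c,u,v,st=s)-s["tcp_pos"],0).astype(int).tolist()) for u in (165,175,183,190,196)])
c=capture("scene"); cv2.imwrite("pics/s2.png",cv2.resize(c["img"][130:280,200:400],(800,600))[...,::-1])
```

```text
225 [(165, [14, 47, 36]), (175, [14, 42, 36]), (183, [14, 38, 36]), (190, [14, 34, 36]), (196, [14, 31, 36])]
231 [(165, [11, 47, 36]), (175, [11, 42, 36]), (183, [11, 38, 36]), (190, [11, 34, 36]), (196, [11, 31, 36])]
237 [(165, [8, 47, 36]), (175, [8, 42, 36]), (183, [11, 36, 45]), (190, [11, 32, 45]), (196, [8, 31, 37])]
243 [(165, [4, 48, 36]), (175, [4, 42, 36]), (183, [11, 34, 51]), (190, [11, 31, 50]), (196, [6, 31, 41])]
249 [(165, [7, 44, 48]), (175, [12, 36, 58]), (183, [11, 33, 57]), (190, [10, 31, 54]), (196, [3, 30, 42])]
255 [(165, [7, 42, 55]), (175, [12, 35, 63]), (183, [11, 31, 63]), (190, [7, 31, 55]), (196, [0, 31, 42])]
261 [(165, [7, 40, 61]), (175, [11, 34, 68]), (183, [11, 31, 67]), (190, [4, 31, 56]), (196, [-3, 31, 43])]
267 [(165, [11, 36, 72]), (175, [11, 32, 73]), (183, [9, 30, 68]), (190, [2, 31, 56]), (196, [-6, 31, 44])]
273 [(165, [11, 35, 77]), (175, [11, 31, 76]), (183, [6, 30, 69]), (190, [-1, 31, 57]), (196, [-8, 30, 46])]
279 [(165, [12, 33, 83]), (175, [8, 32, 77]), (183, [4, 31, 69]), (190, [-4, 31, 58]), (196, [-78, 54, -59])]
285 [(165, [12, 32, 87]), (175, [6, 32, 77]), (183, [1, 31, 70]), (190, [-6, 31, 59]), (196, [-85, 55, -60])]
291 [(165, [12, 31, 90]), (175, [4, 32, 77]), (183, [-1, 31, 71]), (190, [-8, 30, 60]), (196, [-91, 55, -60])]
297 [(165, [12, 30, 93]), (175, [2, 32, 78]), (183, [-3, 30, 72]), (190, [-97, 61, -60]), (196, [-97, 55, -60])]
```

View pics/s2.png

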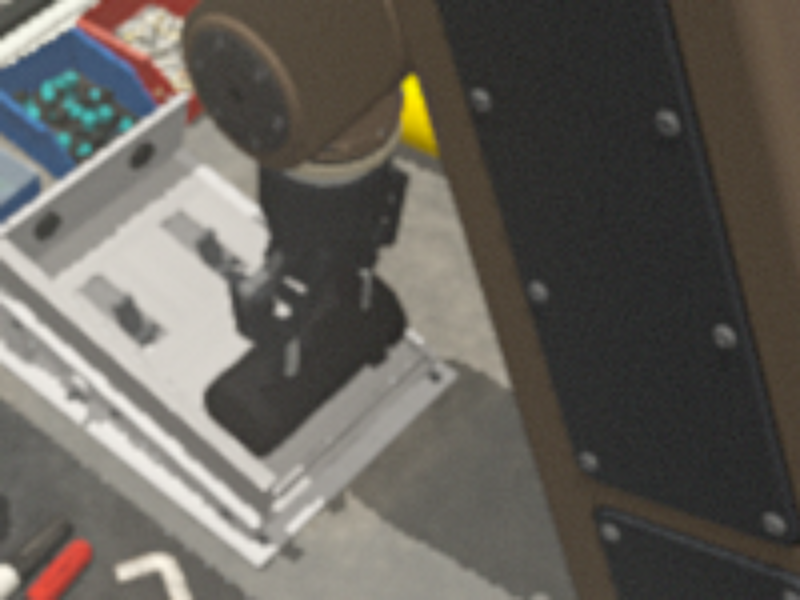

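The fingertips seem to stand about 37 mm short of the TCP, so they are riding on top of the canister. I'll back out slowly along the same path and check the tip position in free air.

```bash
python3 -m creep '[-3,0,0.5,0,0,0, -7,0,1,0,0,0, -11,0,1.5,0,0,0, -16,0,2,0,0,0, -21,0,3,0,0,0, -26,0,4,0,0,0, -32,0,4,0,0,0, -38,0,4,0,0,0, -46,0,4,0,0,0, -54,0,4,0,0,0, -62,0,4,0,0,0]'
python3 - <<'E'
from h import *
s=observe(); c=capture("wrist"); print(s["tcp_pos"])
for v in range(213,262,4): print(v,[(u,np.round(W(c,u,v,st=s)-s["tcp_pos"],0).astype(int).tolist()) for u in (180,190,196,204)])
for v in range(70,215,12): print(v,[np.round(W(c,u,v,st=s),0).tolist() for u in (215,310)])
cv2.imwrite("pics/w4.png",c["img"][...,::-1])
E
```

```text
clock: 9.32
tcp_pos: [407.4, 35.5, 53.9]
ee_rot: [[1.0, -0.001, -0.0], [-0.001, -1.0, -0.0], [-0.0, 0.0, -1.0]]
contact_force: [-0.6, -0.1, 0.1]
finger_gap: 59.8
finger_force: 0.0
[407.40549496  35.47929898  53.86699019]
213 [(180, [-13, 63, -54]), (190, [-13, 55, -55]), (196, [-13, 50, -55]), (204, [-13, 43, -55])]
217 [(180, [-16, 63, -55]), (190, [-16, 55, -55]), (196, [-16, 50, -55]), (204, [-16, 43, -55])]
221 [(180, [-20, 64, -55]), (190, [-20, 55, -55]), (196, [-20, 50, -55]), (204, [-20, 43, -54])]
225 [(180, [-23, 64, -54]), (190, [-23, 55, -54]), (196, [-23, 50, -55]), (204, [-24, 44, -55])]
229 [(180, [-27, 64, -55]), (190, [-27, 56, -55]), (196, [-27, 50, -55]), (204, [-27, 44, -55])]
233 [(180, [-31, 64, -55]), (190, [-31, 56, -54]), (196, [-31, 51, -54]), (204, [-31, 44, -55])]
237 [(180, [-34, 64, -53]), (190, [12, 32, 45]), (196, [-34, 51, -54]), (204, [-34, 44, -55])]
241 [(180, [12, 36, 49]), (190, [12, 31, 49]), (196, [8, 30, 41]), (204, [-38, 44, -55])]
245 [(180, [12, 35, 54]), (190, [11, 31, 52]), (196, [5, 30, 41]), (204, [-42, 44, -55])]
249 [(180, [12, 34, 58
[... 240 characters left out ...]
54])]
261 [(180, [12, 31, 68]), (190, [5, 30, 56]), (196, [-2, 30, 43]), (204, [-57, 45, -55])]
70 [[501.0, 61.0, 36.0], [501.0, 2.0, 36.0]]
82 [[494.0, 61.0, 36.0], [494.0, 2.0, 35.0]]
94 [[486.0, 55.0, 81.0], [486.0, 10.0, 80.0]]
106 [[480.0, 55.0, 86.0], [480.0, 10.0, 86.0]]
118 [[475.0, 55.0, 90.0], [475.0, 11.0, 90.0]]
130 [[470.0, 55.0, 92.0], [470.0, 11.0, 92.0]]
142 [[464.0, 55.0, 93.0], [464.0, 11.0, 93.0]]
154 [[459.0, 55.0, 93.0], [459.0, 10.0, 93.0]]
166 [[453.0, 55.0, 91.0], [453.0, 10.0, 92.0]]
178 [[446.0, 56.0, 88.0], [446.0, 9.0, 89.0]]
190 [[438.0, 57.0, 81.0], [438.0, 7.0, 82.0]]
202 [[404.0, 69.0, -1.0], [404.0, -9.0, -1.0]]
214 [[394.0, 69.0, -1.0], [394.0, -10.0, -1.0]]
```

View pics/w4.png

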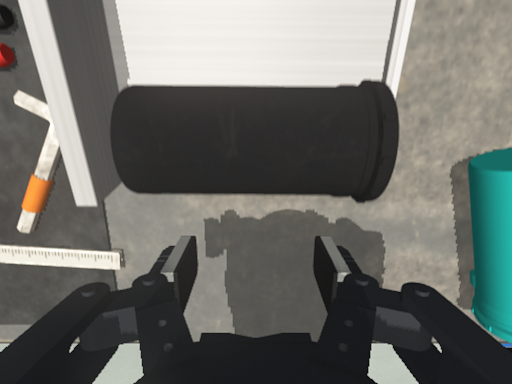

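The canister is back at the lip with its axis near x = 460, and the fingertips show at (195,237), about 41 mm above the reported TCP. Next I'll check the body clearance and how the tips move when shut, while the arm holds still.

```bash
cat > fin.py <<'E'
from h import *
s=observe(); c=capture("wrist"); f=192/np.tan(np.radians(c["vertical_fov"])/2); print("f",f,np.round(c["hand_eye"],3).tolist())
r=c["range_z"]; v,u=np.mgrid[:384,:512]
P=np.stack([(u-c["cx"])/f*r,(v-c["cy"])/f*r,r,np.ones_like(r)],-1)@np.array(c["hand_eye"]).T
T=P[...,:3].copy(); T[...,2]*=-1   # height behind TCP
m=(r>0)&(T[...,2]>-10)&(v>200)&(abs(T[...,0])<60)
for lo in range(-10,130,10):
    q=T[m&(T[...,2]>=lo)&(T[...,2]<lo+10)]
    if len(q): print(lo,len(q),"x",q[:,0].min().round(),q[:,0].max().round(),"y",q[:,1].min().round(),q[:,1].max().round())
E
python3 fin.py; python3 -m creep '[0,0,0,0,0,0,0,0,0,0,0,0,0,0,0,0,0,0,0,0,0,0,0,0,0,0,0,0,0,0,0,0,0,0,0,0]' 0; python3 fin.py
```

```text
f 296.08518695773085 [[0.001, -0.959, -0.283, 72.996], [1.0, 0.001, 0.001, -0.789], [-0.001, -0.283, 0.959, -176.954], [0.0, 0.0, 0.0, 1.0]]
-10 1441 x -60.0 15.0 y 157.0 182.0
20 64 x 22.0 24.0 y -98.0 -86.0
30 13 x -2.0 9.0 y -31.0 30.0
40 567 x -10.0 12.0 y -44.0 42.0
50 957 x -10.0 12.0 y -44.0 43.0
60 1171 x -11.0 13.0 y -44.0 43.0
70 1256 x -11.0 13.0 y -44.0 43.0
80 2119 x -12.0 15.0 y -62.0 62.0
90 8341 x -12.0 17.0 y -64.0 63.0
100 6162 x -12.0 19.0 y -66.0 64.0
110 11357 x -4.0 19.0 y -67.0 65.0
120 6363 x 7.0 22.0 y -62.0 61.0
clock: 10.18
tcp_pos: [408.0, 35.5, 53.9]
ee_rot: [[1.0, -0.001, 0.0], [-0.001, -1.0, -0.0], [0.0, 0.0, -1.0]]
contact_force: [0.1, -0.4, 0.0]
finger_gap: 0.1
finger_force: 0.0
f 296.08518695773085 [[0.001, -0.959, -0.283, 72.995], [1.0, 0.001, 0.001, -0.789], [-0.001, -0.283, 0.959, -176.953], [0.0, 0.0, 0.0, 1.0]]
-10 1527 x -60.0 15.0 y 158.0 182.0
10 13 x 20.0 22.0 y -87.0 62.0
20 135 x 20.0 24.0 y -98.0 63.0
30 33 x 7.0 12.0 y -7.0 9.0
40 447 x 7.0 12.0 y -14.0 13.0
50 603 x 7.0 12.0 y -14.0 13.0
60 548 x 7.0 12.0 y -14.0 13.0
70 1167 x -11.0 15.0 y -30.0 28.0
80 3862 x -11.0 15.0 y -39.0 37.0
90 5723 x -8.0 18.0 y -47.0 45.0
100 8299 x -8.0 19.0 y -55.0 54.0
110 11093 x -4.0 19.0 y -62.0 61.0
120 8202 x 7.0 22.0 y -62.0 61.0
```

The tips really are about 37 mm (shut) to 41 mm (at 60 mm opening) behind the reported TCP. I'll correct for that by going down to TCP z ≈ 10.

```bash
python3 -m creep '[-2,0,0,0,0,0, -4,0,0,0,0,0, -4,0,4,0,0,0, -4,0,12,0,0,0, -4,0,20,0,0,0, -4,0,28,0,0,0, -4,0,36,0,0,0, -4,0,42,0,0,0, -4,0,44,0,0,0, -4,0,44,0,0,0]' 60
```

```text
clock: 11.48
tcp_pos: [404.0, 35.5, 9.8]
ee_rot: [[1.0, -0.001, -0.0], [-0.001, -1.0, -0.0], [-0.0, 0.0, -1.0]]
contact_force: [0.1, -0.3, 1.2]
finger_gap: 60.3
finger_force: 0.0
```

```bash
python3 -m creep '[2,0,0,0,0,0, 4,0,0,0,0,0, 6,0,0,0,0,0, 8,0,0,0,0,0, 10,0,0,0,0,0, 12,0,-0.3,0,0,0, 14,0,-0.6,0,0,0, 16,0,-1,0,0,0, 18,0,-1.3,0,0,0, 20,0,-1.6,0,0,0, 22,0,-2,0,0,0]'
python3 - <<'E'
from h import *
s=observe(); c=capture("wrist"); print(s["tcp_pos"],s["finger_force"])
for v in range(110,240,12): print(v,[np.round(W(c,u,v,st=s),0).tolist() for u in (215,300)])
E
```

```text
clock: 12.85
tcp_pos: [426.1, 35.5, 11.9]
ee_rot: [[1.0, -0.001, -0.0], [-0.001, -1.0, -0.0], [-0.0, 0.0, -1.0]]
contact_force: [-1.1, -1.0, 1.1]
finger_gap: 59.5
finger_force: 0.4
[426.08709776  35.45754878  11.89244998] 0.449462472461164
110 [[498.0, 51.0, 77.0], [498.0, 20.0, 78.0]]
122 [[494.0, 50.0, 83.0], [494.0, 21.0, 84.0]]
134 [[490.0, 50.0, 87.0], [490.0, 21.0, 88.0]]
146 [[486.0, 49.0, 90.0], [486.0, 21.0, 90.0]]
158 [[482.0, 49.0, 92.0], [482.0, 21.0, 92.0]]
170 [[479.0, 49.0, 93.0], [479.0, 21.0, 94.0]]
182 [[475.0, 49.0, 94.0], [475.0, 21.0, 94.0]]
194 [[471.0, 49.0, 94.0], [471.0, 21.0, 94.0]]
206 [[467.0, 50.0, 94.0], [467.0, 21.0, 94.0]]
218 [[462.0, 50.0, 93.0], [462.0, 21.0, 93.0]]
230 [[456.0, 51.0, 90.0], [456.0, 20.0, 91.0]]
```

```bash
python3 -m creep '[3,0,-0.5,0,0,0, 7,0,-1.1,0,0,0, 11,0,-1.7,0,0,0, 15,0,-2.4,0,0,0, 19,0,-3,0,0,0, 23,0,-3.6,0,0,0, 27,0,-4.3,0,0,0, 31,0,-4.9,0,0,0, 35,0,-5.5,0,0,0, 39,0,-6.2,0,0,0, 43,0,-6.8,0,0,0, 46,0,-7.3,0,0,0]'
```

```text
clock: 14.4
tcp_pos: [472.3, 35.4, 19.2]
ee_rot: [[1.0, -0.001, 0.0], [-0.001, -1.0, -0.0], [0.0, 0.0, -1.0]]
contact_force: [-1.1, -0.2, 0.4]
finger_gap: 59.9
finger_force: 0.5
```

```bash
python3 -m creep '[3,0,-0.5,0,0,0, 7,0,-1.1,0,0,0, 11,0,-1.7,0,0,0, 15,0,-2.4,0,0,0, 19,0,-3,0,0,0, 23,0,-3.6,0,0,0, 27,0,-4.3,0,0,0, 31,0,-4.9,0,0,0, 35,0,-5.5,0,0,0, 39,0,-6.2,0,0,0, 43,0,-6.8,0,0,0, 46,0,-7.3,0,0,0]'
python3 - <<'E'
from h import *
s=observe(); c=capture("wrist"); print(s["tcp_pos"],s["contact_force"])
for v in (146,182,218): print(v,[np.round(W(c,u,v,st=s),0).tolist() for u in (215,300)])
for d in spot_point("stop_foot",c)[:2]: print(d["pixel"],d["p"],W(c,*d["pixel"],st=s))
cv2.imwrite("pics/w5.png",c["img"][...,::-1])
E
```

```text
clock: 15.9
tcp_pos: [518.2, 35.4, 26.5]
ee_rot: [[1.0, -0.001, 0.0], [-0.001, -1.0, -0.0], [0.0, 0.0, -1.0]]
contact_force: [-1.0, 0.0, 1.2]
finger_gap: 60.0
finger_force: 0.5
[518.24831491  35.39907428  26.50226696] [-0.96549216  0.04999969  1.17708898]
146 [[578.0, 49.0, 104.0], [578.0, 21.0, 105.0]]
182 [[567.0, 49.0, 109.0], [567.0, 21.0, 109.0]]
218 [[554.0, 50.0, 107.0], [554.0, 21.0, 108.0]]
```

View pics/w5.png

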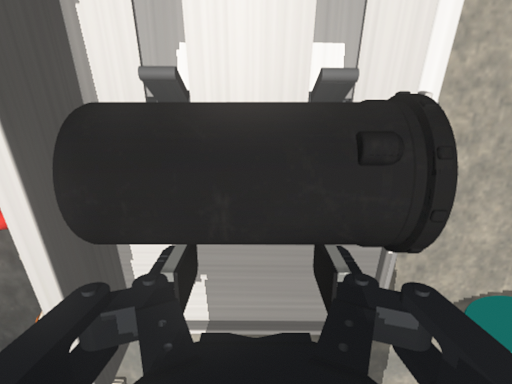

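The canister rolls squarely up with its axis at x ≈ 563. The dogs are ahead at (160,75) and (335,75). I'll keep pushing.

```bash
python3 -m creep '[3,0,-0.5,0,0,0, 7,0,-1.1,0,0,0, 11,0,-1.7,0,0,0, 15,0,-2.4,0,0,0, 19,0,-3,0,0,0, 23,0,-3.6,0,0,0, 27,0,-4.3,0,0,0, 31,0,-4.9,0,0,0, 35,0,-5.5,0,0,0, 39,0,-6.2,0,0,0, 43,0,-6.8,0,0,0, 46,0,-7.3,0,0,0]'
```

```text
clock: 17.5
tcp_pos: [564.3, 35.3, 33.8]
ee_rot: [[1.0, -0.001, 0.0], [-0.001, -1.0, -0.0], [0.0, 0.0, -1.0]]
contact_force: [-0.1, -0.2, 0.5]
finger_gap: 60.0
finger_force: 0.5
```

```bash
python3 -m creep '[2,0,-0.3,0,0,0, 4,0,-0.6,0,0,0, 6,0,-1,0,0,0, 8,0,-1.3,0,0,0, 10,0,-1.6,0,0,0, 12,0,-1.9,0,0,0, 14,0,-2.2,0,0,0]'
python3 - <<'E'
from h import *
s=observe(); c=capture("wrist"); print(s["tcp_pos"],s["contact_force"])
for v in (146,182,218): print(v,[np.round(W(c,u,v,st=s),0).tolist() for u in (215,300)])
for v in range(40,110,6): print(v,[np.round(W(c,u,v,st=s),0).tolist() for u in (230,250,280)])
E
```

```text
clock: 18.38
tcp_pos: [578.2, 35.3, 36.0]
ee_rot: [[1.0, -0.001, 0.0], [-0.001, -1.0, -0.0], [0.0, 0.0, -1.0]]
contact_force: [0.5, -0.6, 0.1]
finger_gap: 59.7
finger_force: 0.1
[578.15654552  35.34446042  35.99123076] [ 0.5007456  -0.59434486  0.13281208]
146 [[638.0, 49.0, 114.0], [638.0, 21.0, 114.0]]
182 [[627.0, 49.0, 118.0], [627.0, 21.0, 118.0]]
218 [[614.0, 50.0, 117.0], [614.0, 20.0, 117.0]]
40 [[669.0, 43.0, 120.0], [669.0, 37.0, 120.0], [669.0, 29.0, 120.0]]
46 [[668.0, 43.0, 118.0], [668.0, 37.0, 119.0], [668.0, 29.0, 118.0]]
52 [[685.0, 52.0, 0.0], [685.0, 39.0, 1.0], [685.0, 20.0, 1.0]]
58 [[672.0, 48.0, 63.0], [672.0, 38.0, 63.0], [672.0, 24.0, 63.0]]
64 [[670.0, 48.0, 63.0], [670.0, 38.0, 63.0], [670.0, 24.0, 63.0]]
70 [[667.0, 48.0, 62.0], [667.0, 38.0, 62.0], [667.0, 24.0, 63.0]]
76 [[665.0, 48.0, 62.0], [665.0, 38.0, 62.0], [665.0, 24.0, 62.0]]
82 [[662.0, 48.0, 62.0], [662.0, 38.0, 62.0], [662.0, 24.0, 62.0]]
88 [[659.0, 48.0, 61.0], [659.0, 38.0, 61.0], [659.0, 24.0, 61.0]]
94 [[657.0, 48.0, 60.0], [657.0, 38.0, 61.0], [657.0, 24.0, 61.0]]
100 [[654.0, 48.0, 61.0], [654.0, 38.0, 61.0], [654.0, 24.0, 61.0]]
106 [[651.0, 45.0, 97.0], [651.0, 38.0, 98.0], [651.0, 27.0, 98.0]]
```

```bash
python3 -m creep '[1,0,-0.2,0,0,0, 2,0,-0.3,0,0,0, 3,0,-0.5,0,0,0, 4,0,-0.6,0,0,0, 5,0,-0.8,0,0,0, 6,0,-1,0,0,0]'
```

```text
clock: 19.18
tcp_pos: [583.9, 35.4, 37.0]
ee_rot: [[1.0, -0.001, -0.0], [-0.001, -1.0, -0.0], [-0.0, 0.0, -1.0]]
contact_force: [-1.3, -0.1, -0.4]
finger_gap: 60.1
finger_force: 0.4
```

```bash
python3 -m creep '[1,0,-0.2,0,0,0, 2,0,-0.3,0,0,0, 3,0,-0.4,0,0,0]'
```

```text
clock: 19.55
tcp_pos: [587.0, 35.4, 37.4]
ee_rot: [[1.0, -0.001, -0.0], [-0.001, -1.0, -0.0], [-0.0, 0.0, -1.0]]
contact_force: [-0.5, -0.6, 0.7]
finger_gap: 60.3
finger_force: 0.4
```

```bash
python3 -m creep '[1,0,-0.2,0,0,0, 2,0,-0.3,0,0,0]'
python3 - <<'E'
from h import *
s=observe(); c=capture("wrist"); print(s["tcp_pos"],s["contact_force"])
for v in (134,146,158,170,182,194,218): print(v,[np.round(W(c,u,v,st=s),0).tolist() for u in (215,300)])
E
```

```text
clock: 19.8
tcp_pos: [588.2, 35.4, 37.5]
ee_rot: [[1.0, -0.001, -0.002], [-0.001, -1.0, 0.0], [-0.002, -0.0, -1.0]]
contact_force: [-5.8, 0.8, 2.6]
finger_gap: 59.9
finger_force: 3.5
[588.19618684  35.43769128  37.52176535] [-5.81900851  0.79731333  2.56485791]
134 [[652.0, 50.0, 113.0], [652.0, 21.0, 113.0]]
146 [[648.0, 49.0, 116.0], [648.0, 21.0, 115.0]]
158 [[645.0, 49.0, 118.0], [645.0, 21.0, 118.0]]
170 [[641.0, 49.0, 119.0], [641.0, 21.0, 119.0]]
182 [[637.0, 49.0, 119.0], [637.0, 21.0, 120.0]]
194 [[633.0, 49.0, 120.0], [633.0, 21.0, 120.0]]
218 [[624.0, 50.0, 119.0], [624.0, 21.0, 119.0]]
```

The canister meets the stop at 6 N. I'll press slightly, hold, and retreat slowly so it settles on the catch.

```bash
python3 -m creep '[0.4,0,0,0,0,0, 0.4,0,0,0,0,0, 0.4,0,0,0,0,0, -1,0,0,0,0,0, -2,0,0,0,0,0, -3,0,0,0,0,0, -4,0,0,0,0,0, -5,0,0,0,0,0, -6,0,0,0,0,0, -8,0,0,0,0,0, -12,0,0,0,0,0, -16,0,0,0,0,0]'
python3 - <<'E'
from h import *
s=observe(); c=capture("wrist"); print(s["tcp_pos"],s["contact_force"])
for v in (122,134,146,158,170,182,194): print(v,[np.round(W(c,u,v,st=s),0).tolist() for u in (215,300)])
cv2.imwrite("pics/w6.png",c["img"][...,::-1])
E
```

```text
clock: 21.35
tcp_pos: [572.6, 35.3, 37.7]
ee_rot: [[1.0, -0.001, -0.0], [-0.001, -1.0, -0.0], [-0.0, 0.0, -1.0]]
contact_force: [-0.6, 0.2, -0.2]
finger_gap: 60.0
finger_force: 0.0
[572.63868856  35.3446902   37.67977549] [-0.61521578  0.16552362 -0.19360613]
122 [[641.0, 49.0, 117.0], [641.0, 22.0, 117.0]]
134 [[637.0, 49.0, 118.0], [637.0, 22.0, 118.0]]
146 [[633.0, 49.0, 119.0], [633.0, 22.0, 119.0]]
158 [[629.0, 49.0, 119.0], [629.0, 21.0, 119.0]]
170 [[625.0, 49.0, 119.0], [625.0, 21.0, 119.0]]
182 [[621.0, 49.0, 118.0], [621.0, 21.0, 119.0]]
194 [[616.0, 50.0, 117.0], [616.0, 21.0, 117.0]]
```

View pics/w6.png

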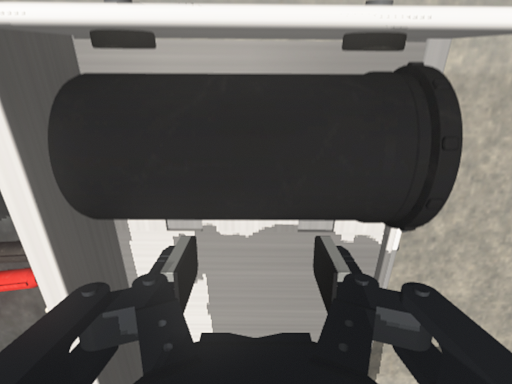

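The canister held still while the fingers withdrew, its rear edge at row 218 with the fingers at row 240, so the catch is up. Next I'll withdraw, close the fingers, turn 90° and go to the lid side.

```bash
python3 -m creep '[-8,0,0,0,0,0, -8,0,-30,0,0,0, -8,0,-75,0,0,0, -8,0,-110,0,0,-5, 0,20,-130,0,0,-15, 12,45,-130,0,0,-25, 25,70,-130,0,0,-35, 38,95,-130,0,0,-45, 48,115,-130,0,0,-55, 48,125,-130,0,0,-65, 48,125,-130,0,0,-75, 48,125,-130,0,0,-85]' 0
```

```text
clock: 22.9
tcp_pos: [620.4, -89.8, 167.5]
ee_rot: [[0.083, 0.997, -0.0], [0.997, -0.083, 0.0], [-0.0, -0.0, -1.0]]
contact_force: [-0.5, 0.2, 0.6]
finger_gap: -0.0
finger_force: 0.0
```

```bash
python3 -m creep '[0,0,0,0,0,-5, 0,0,0,0,0,-5]'
python3 - <<'E'
from h import *
s=observe(); c=capture("wrist"); print(s["tcp_pos"],np.round(s["ee_rot"],2).tolist(),s["q"])
c2=capture("top"); Q=cloud(c2)
f=192/np.tan(np.radians(c["vertical_fov"])/2); r=c["range_z"]; v,u=np.mgrid[:384,:512]
P=np.stack([(u-c["cx"])/f*r,(v-c["cy"])/f*r,r,np.ones_like(r)],-1)@np.array(c["hand_eye"])[:3].T
G=P@np.array(s["ee_rot"]).T+np.array(s["tcp_pos"]); G[r<=0]=np.nan
for n,q in(("wrist",G),("top",Q)):
    for x in(610,620,630):
        m=(abs(q[...,0]-x)<4)&(q[...,2]>75)&(q[...,2]<128); y=q[m][:,1]; y=np.sort(y); 
        h,e=np.histogram(y,bins=np.arange(-120,160,4)); print(n,x,[(int(a),int(b)) for a,b in zip(e,h) if b])
cv2.imwrite("pics/w7.png",c["img"][...,::-1])
E
```

```text
clock: 23.15
tcp_pos: [620.5, -89.6, 167.6]
ee_rot: [[0.001, 1.0, -0.0], [1.0, -0.001, -0.0], [-0.0, -0.0, -1.0]]
contact_force: [-0.3, 0.5, -0.3]
finger_gap: -0.3
finger_force: 0.0
[620.51610641 -89.5915255  167.56579864] [[0.0, 1.0, -0.0], [1.0, -0.0, -0.0], [-0.0, -0.0, -1.0]] [-2.48657680e-01  5.22228198e-01  1.58657915e+00 -1.00541905e-04
  1.03304502e+00 -2.47166025e-01]
wrist 610 [(-32, 13), (-28, 57), (-24, 61), (-20, 50), (-16, 60), (-12, 53), (-8, 57), (-4, 60), (0, 58), (4, 57), (8, 64), (12, 64), (16, 66), (20, 67), (24, 69), (28, 67), (32, 74), (36, 70), (40, 72), (44, 71), (48, 73), (52, 16)]
wrist 620 [(-32, 15), (-28, 66), (-24, 58), (-20, 62), (-16, 66), (-12, 66), (-8, 63), (-4, 60), (0, 67), (4, 64), (8, 72), (12, 68), (16, 67), (20, 70), (24, 67), (28, 72), (32, 73), (36, 74), (40, 78), (44, 81), (48, 64)]
wrist 630 [(-32, 22), (-28, 66), (-24, 56), (-20, 65), (-16, 66), (-12, 65), (-8, 66), (-4, 62), (0, 66), (4, 66), (8, 66), (12, 65), (16, 67), (20, 80), (24, 75), (28, 80), (32, 75), (36, 81), (40, 81), (44, 80), (48, 57)]
top 610 [(4, 3), (8, 3), (12, 6), (16, 3), (20, 4), (24, 5), (28, 3), (32, 6), (36, 3), (40, 3), (44, 6), (48, 3), (52, 7), (56, 3), (60, 3), (64, 6), (68, 3), (72, 5), (76, 4), (80, 3), (84, 4), (88, 5), (92, 4), (96, 5), (100, 1), (116, 4), (120, 5), (124, 3), (128, 3)]
top 620 [(0, 3), (4, 3), (8, 5), (12, 4), (16, 3), (20, 6), (24, 3), (28, 3), (32, 6), (36, 3), (40, 6), (44, 3), (48, 3), (52, 6), (56, 3), (60, 6), (64, 3), (68, 3), (72, 6), (76, 3), (80, 5), (84, 4), (88, 3), (92, 6), (96, 3), (100, 3), (116, 5), (120, 4), (124, 3), (128, 3)]
top 630 [(0, 6), (4, 3), (8, 6), (12, 3), (16, 3), (20, 6), (24, 2), (28, 4), (32, 3), (36, 2), (40, 6), (44, 2), (48, 3), (52, 5), (56, 3), (60, 5), (64, 3), (68, 2), (72, 6), (76, 3), (80, 3), (84, 4), (88, 2), (92, 4), (96, 3), (100, 2), (116, 7), (120, 3), (124, 4), (128, 2)]
```

View pics/w7.png

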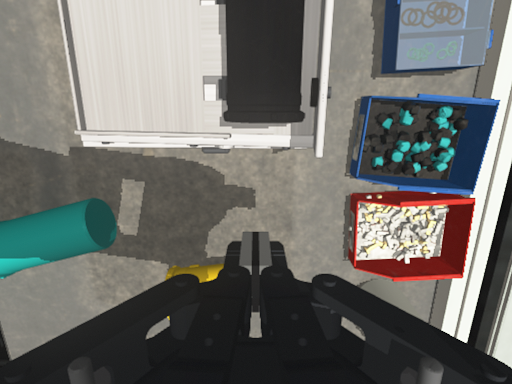

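The canister's lid end is at y ≈ −31, seen from the right side at (262,118), and its other end is about 11 mm off the fence. I'll tilt so the tips lead and go down beside the lid.

```bash
python3 -m creep '[0,0,30,0,6,0, 0,0,70,0,12,0, 0,0,105,0,12,0, 5,0,120,0,12,0, 12,0,124,0,12,0, 20,0,124,0,12,0, 26,0,124,0,12,0, 32,0,124,0,12,0, 36,0,124,0,12,0, 40,0,124,0,12,0, 40,0,124,0,12,0]'
```

```text
clock: 24.62
tcp_pos: [620.9, -49.5, 43.7]
ee_rot: [[0.0, 1.0, 0.0], [0.978, -0.001, 0.208], [0.208, 0.0, -0.978]]
contact_force: [0.4, 0.4, -0.5]
finger_gap: -0.2
finger_force: 0.0
```

```bash
python3 -m creep '[2,0,0.4,0,0,0, 4,0,0.9,0,0,0, 6,0,1.3,0,0,0, 8,0,1.7,0,0,0, 9,0,1.9,0,0,0, 10,0,2.1,0,0,0, 11,0,2.3,0,0,0, 12,0,2.6,0,0,0, 13,0,2.8,0,0,0, 14,0,3,0,0,0, 15,0,3.2,0,0,0]'
```

```text
clock: 26.0
tcp_pos: [620.9, -34.3, 43.7]
ee_rot: [[0.001, 1.0, 0.0], [0.978, -0.001, 0.208], [0.208, 0.0, -0.978]]
contact_force: [0.2, -0.2, -0.1]
finger_gap: -0.0
finger_force: 0.0
```

```bash
python3 -m creep '[1,0,0.2,0,0,0, 2,0,0.4,0,0,0, 3,0,0.6,0,0,0]'
```

```text
clock: 26.38
tcp_pos: [620.9, -31.3, 43.7]
ee_rot: [[0.001, 1.0, 0.0], [0.978, -0.001, 0.208], [0.208, 0.0, -0.978]]
contact_force: [0.5, 0.4, -0.6]
finger_gap: -0.4
finger_force: 0.3
```

```bash
python3 -m creep '[1,0,0.2,0,0,0, 2,0,0.4,0,0,0, 3,0,0.6,0,0,0, 4,0,0.9,0,0,0]'
cat > m.py <<'E'
from h import *
s=observe(); c=capture("top"); Q=cloud(c)
m=(abs(Q[...,0]-628)<15)&(Q[...,2]>105)&(Q[...,2]<128)&(Q[...,1]>20)
y=np.sort(Q[m][:,1]); i=np.argmax(np.diff(y)); print("gap top",y[i],y[i+1],s["contact_force"],s["finger_force"])
E
python3 m.py
```

```text
clock: 26.88
tcp_pos: [620.9, -27.1, 43.7]
ee_rot: [[0.001, 1.0, 0.0], [0.978, -0.001, 0.208], [0.208, 0.0, -0.978]]
contact_force: [-0.9, -1.5, 0.7]
finger_gap: -0.1
finger_force: 0.3
gap top 128.630576073528 229.38873062707972 [-0.89586502 -1.46091181  0.72818585] 0.32495008665136993
```

```bash
python3 -m creep '[1,0,0.2,0,0,0, 2,0,0.4,0,0,0, 3,0,0.6,0,0,0, 4,0,0.9,0,0,0]'; sed -i 's/>20)/>20)\&(Q[...,1]<135)/' m.py; python3 m.py
```

```text
clock: 27.42
tcp_pos: [620.9, -23.0, 43.6]
ee_rot: [[0.001, 1.0, 0.0], [0.978, -0.001, 0.208], [0.208, -0.0, -0.978]]
contact_force: [-0.2, -0.7, 0.7]
finger_gap: 0.5
finger_force: 0.3
gap top 110.69117988164119 119.26082326462621 [-0.19195513 -0.69000557  0.73155724] 0.3369293315336108
```

```bash
python3 -m creep '[1,0,0.2,0,0,0, 2,0,0.4,0,0,0, 3,0,0.6,0,0,0, 4,0,0.9,0,0,0]'
```

```text
clock: 27.98
tcp_pos: [621.0, -18.9, 43.6]
ee_rot: [[0.001, 1.0, 0.0], [0.978, -0.001, 0.208], [0.208, 0.0, -0.978]]
contact_force: [-0.2, -0.6, -0.2]
finger_gap: -0.0
finger_force: 0.3
```

```bash
python3 -m creep '[1,0,0.2,0,0,0, 2,0,0.4,0,0,0]'; python3 m.py
```

```text
clock: 28.22
tcp_pos: [620.9, -16.9, 43.6]
ee_rot: [[0.001, 1.0, 0.0], [0.978, -0.001, 0.208], [0.208, 0.0, -0.978]]
contact_force: [-0.3, -1.3, -0.7]
finger_gap: 0.1
finger_force: 0.3
gap top 37.97044979793826 40.61342137218939 [-0.34002536 -1.27955381 -0.67741553] 0.3026757447514683
```

No gap shows in the top view any more. I'll make small further steps until the force rises.

```bash
python3 -m creep '[0.5,0,0.1,0,0,0, 1,0,0.2,0,0,0]'
```

```text
clock: 28.52
tcp_pos: [620.9, -16.0, 43.6]
ee_rot: [[0.001, 1.0, 0.0], [0.978, -0.001, 0.208], [0.208, 0.0, -0.978]]
contact_force: [-1.0, -3.0, 0.1]
finger_gap: -0.5
finger_force: 1.3
```

```bash
python3 -m creep '[0.5,0,0.1,0,0,0, 1,0,0.2,0,0,0]'
```

```text
clock: 28.78
tcp_pos: [620.9, -15.8, 43.6]
ee_rot: [[0.001, 1.0, 0.0], [0.978, -0.001, 0.207], [0.207, 0.0, -0.978]]
contact_force: [-1.7, -8.4, 0.7]
finger_gap: -0.5
finger_force: 4.5
```

The canister is against the fence at 8 N. I'll back off, rise and check.

```bash
python3 -m creep '[-0.5,0,-0.1,0,0,0, -1.5,0,-0.3,0,0,0, -4,0,-0.9,0,0,0, -10,0,-2,0,0,0, -20,0,-4,0,0,0, -35,0,-8,0,0,0, -50,0,-11,0,0,0, -50,0,-50,0,0,0, -50,0,-90,0,0,0, -50,0,-120,0,0,0, -50,0,-120,0,-6,0, -50,0,-120,0,-12,0]'
python3 - <<'E'
from h import *
s=observe(); c=capture("wrist"); print(s["tcp_pos"],s["contact_force"])
f=192/np.tan(np.radians(c["vertical_fov"])/2); r=c["range_z"]; v,u=np.mgrid[:384,:512]
P=np.stack([(u-c["cx"])/f*r,(v-c["cy"])/f*r,r,np.ones_like(r)],-1)@np.array(c["hand_eye"])[:3].T
G=P@np.array(s["ee_rot"]).T+np.array(s["tcp_pos"]); G[r<=0]=np.nan
for y in(-5,20,45):
    q=G[(abs(G[...,1]-y)<3)&(G[...,2]>80)&(G[...,2]<118.5)&(G[...,0]<655)]
    if len(q): A=np.c_[2*q[:,0],2*q[:,2],np.ones(len(q))]; k=np.linalg.lstsq(A,q[:,0]**2+q[:,2]**2,rcond=None)[0]; print(y,len(q),"axis x,z",k[:2].round(1),q[:,0].min().round(),q[:,0].max().round())
c=capture("top"); cv2.imwrite("pics/t2.png",np.hstack([cv2.resize(c["img"][145:225,190:290],(640,512),interpolation=cv2.INTER_CUBIC)])[...,::-1])
E
```

```text
clock: 30.28
tcp_pos: [621.0, -90.4, 151.3]
ee_rot: [[0.002, 1.0, 0.001], [1.0, -0.002, -0.004], [-0.004, 0.001, -1.0]]
contact_force: [0.8, 0.1, 0.2]
finger_gap: -0.0
finger_force: 0.0
[621.01310041 -90.39034352 151.26999907] [0.79305328 0.12575013 0.18389112]
-5 395 axis x,z [627.9  89.3] 594.0 655.0
20 621 axis x,z [628.5  89.3] 599.0 655.0
45 508 axis x,z [628.7  89.2] 599.0 655.0
```

View pics/t2.png

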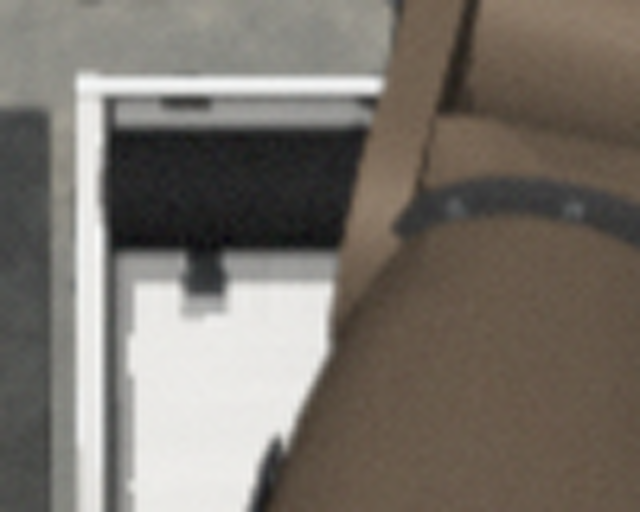

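The picture shows the canister's end against the fence at (108,190). It lies square on the raised dog at (205,270), with the stop behind it at row 105. The robot is clear, so I'll hand in.

```bash
python3 -c "
from bench import *
print(job_done())"
```

```text
the job is handed in; nothing more can be done
None
```

I handed the job in with the canister lying square between the stop and the raised catch, its bottom end against the fence and the robot clear. The first push rode up over the canister with about 20 N and let it settle back to the lip, because the tips sit about 40 mm short of the reported TCP. By the reported TCP, that push also brought the grasp point within the 35 mm limit, which may count as a fail. No verdict came back.

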